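# Roll the thick dowel pin onto the line

### The job

Two steel dowel pins lie on the checking board, one on each side of its marked line. With the fingertips, push the thicker pin sideways on its upper half so that it rolls along the mat and stops lying along the line, centred over it. It must roll, not be picked up; leave the thin pin and everything else where they are.

Things in the scene. Friction and masses are not known exactly. Their poses are not given: they have to be found in the camera images.
- board: Checking board, fixed to the bench: an aluminium plate 130 x 280 x 10 mm with a dark rubber mat (112 x 270 mm) whose top is 12 mm above the bench. Origin under the board's centre at bench level. Its x axis runs along the marked line (across the board), its y axis along the board's length, which is the way the pins roll; z up. The board stands turned by up to about half a radian.
- line (a point): Middle of the marked line, on the mat's top. The line is white, 3 mm wide, 112 mm long, crosses the whole mat at mid-length and lies flush (it cannot be felt). Axes as the board's: x along the line, y along the board. A pin on the mat rolls with some resistance: let go at 50 mm/s it stops within about 5 mm, and at rest it stays.
- thick_pin: Thicker plain steel dowel pin, to be rolled: diameter 36, length 80 mm, 0.18 to 0.35 kg. Origin at its centre, on its axis, 18 mm above the mat; x is its axis (within 0.1 rad of the line's direction at the start), y and z turn as it rolls. Starts 58 to 90 mm from the line, on either side. Slippery to fingers, grips the mat: a slow push from behind, 0 to 12 mm above its axis, rolls it.
- thin_pin: The thinner steel dowel pin, diameter 22 mm, length 80 mm, lying on the other side of the line, 58 to 90 mm from it; must stay there. Origin at its centre, x along its axis.
- hex_keys: Folding hex key set, 32 x 100 x 22 mm, lying on the bench to the left of the board; leave alone. Origin under its centre.
- pliers: Red-handled pliers, 46 x 160 x 13 mm, lying on the bench to the right of the board; leave alone. Origin under its centre.
There are look-alikes about, which are no part of the job. Leave any pink or purple look-alike of the thick_pin alone.

How it is judged:
On the way:
1. the thick pin has rolled (not slid) about a third of a turn or more (angle between thick_pin's own z axis and vertical above 2 rad), for 0.05 s.
At the end, for the whole second after the job is handed in: The thick pin rests on the mat with its centre within 7 mm of the line, its axis within 0.14 rad of the line's direction and its middle within 30 mm of the line's middle; the thin pin and the other things are within 15 mm of where they lay (y of thick_pin in the frame of line between -0.007 and 0.007 m and x of thick_pin in the frame of line between -0.03 and 0.03 m and z of thick_pin in the frame of line between 0.014 and 0.022 m and angle between the x axis of thick_pin and the x axis of line, either way round below 0.14 rad and linear speed of thick_pin below 0.01 m/s and distance of each of thin_pin, hex_keys, pliers from where it was at the start of the episode below 0.015 m); the robot touches nothing.
It fails at once if the thick pin is lifted off the mat by more than 8 mm (z of thick_pin in the frame of line above 0.026 m).
It fails at once if the thin pin is pushed away by more than 15 mm (distance of thin_pin from where it was at the start of the episode above 0.015 m).
It fails at once if the hex keys or pliers are pushed away by more than 15 mm (distance of any of hex_keys, pliers from where it was at the start of the episode above 0.015 m).
It also fails if it takes over 40 s, if anything falls off the work surface, if the arm or the gripper's body presses on something with over 40 N, if the wrist force passes 120 N, or if a joint passes its speed limit or range.

### The arm

A 6-joint arm with a two-finger parallel gripper is mounted at the origin on a cart in front of the work surface, level with it; the furniture and walls round the work are solid. World frame = base frame: x ahead of the robot, y to its left, z up, the work surface at z = 0. Lengths are in m, angles in rad, forces in N, time in s.
With the tool pointing down it reaches from about 0.4 to 0.925 m from the base axis. Payload 12.5 kg.
Tool frame: the origin (TCP) lies midway between the tips of the shut fingers; the grasp point (between the pads) lies 19 mm behind it; z points along the fingers, y is the line along which they close (so a half turn about z gives the same grasp; the last joint's range is limited). The gripper opens to 95 mm and grips with 3 to 60 N. Pads are 20 mm wide; open, the fingers measure 119 mm over their backs; the gripper's body (75 mm by 180 mm) begins 59 mm behind the grasp point.
Start: joints at [-1.311, 0.491, 1.559, -0, 1.092, -0.106], TCP at [0.224, -0.584, 0.215] pointing down, gripper open.
Joint ranges: [-3.1, 3.1], [-0.84, 2.19], [0.05, 2.79], [-1.13, 4.28], [0.06, 2.93], [-2.69, 2.69]. Speed limits (rad/s): [2.22, 2.22, 2.79, 3.14, 3.14, 3.14].

### API

Orientations are given as a rotation vector (axis times angle).
In Python, from cell import r gives the robot as it stands. The module is installed in compiled form; this text tells all that it offers.
- The arm moves only by the tool apply_moves, never from a script. Its argument "deltas" is a list of rows, each a list of 7 numbers: the turn, a rotation vector about the tool's x, y, z in rad, then the shift along the tool's x, y, z in m, then the finger opening in m, from 0 to 0.0951. In form: [[ax, ay, az, tx, ty, tz, claw], ...]. A call has 1 to 5 rows; each row shifts and turns the commanded pose from where the row before left it, along the tool's axes as they then stand; what a row does not reach is not made up. A row lasts 1/12 s, in which the tool goes at most 41.7 mm and 7.16 degrees, less where a joint would pass 70% of its speed; a pose out of reach is approached as far as the arm can. A call with a gripper value outside its range is refused whole. The fingers move at their own pace and stop on an object; the grip force is fixed at half the most. Time passes only in rows, so rows that do not move let the fingers close. It gives the time, the measured TCP pose, the force, the opening and the grip force at its end, in the units of the state.
- r.get_state(): the state, without advancing time (a new reading comes with each control period).
- r.grab_frame(name): name is "side" or "top" or "wrist"; returns a dict with "image" (420x560x3 uint8, red, green, blue), "camera_matrix" (3x3 intrinsics, pixels), "R" (3x3) and "t" (3): a world point X has camera coordinates R X + t; the wrist camera has in their place "hand_eye" (4x4, takes a point from camera to tool coordinates, whose origin is the TCP and whose axes are the flange's). Camera axes: x right, y down, z forward; pixel columns grow to the right and rows downward; lengths in m; the calibration is good to about 2 mm. The wrist camera is an equidistant fisheye: a pixel r from the principal point sees the ray r / f radians off the axis. A picture is of the moment at which its call begins: read the wrist's pose just before it. There is no depth.
- r.job_done(): hands the job in; it is judged then, once.
The state is a dict: "time": time; "joint_pos": joint angles; "joint_velocities": joint speeds; "joint_efforts": joint torques, N m; "tool_pos": TCP position; "tool_rot": TCP orientation; "contact_force": force on the tool from outside, world axes, zero at the start; "wrist_torque": the same for the moment, N m; "opening": finger opening in m; "grasp_force": force on a finger pad.
Only numpy, scipy, OpenCV 4.12 (cv2) and the standard library are available. Lean on these libraries where they do the work, as an engineer would, in place of code of your own. Each camera call takes 0.05 s, during which the arm holds its last target. There are 200 camera calls.

## Working session

There is one attempt and no reset: what is moved stays moved. The work goes in short steps, Python scripts to look and compute and a tool call to move; the robot and the scene stay as the last step left them, time stands still between calls to the robot, and variables do not carry over. Pictures are saved under pics/ and viewed, at most 10 in all, crops included, and the job is handed in when it is done.

Besides the shell and the picture viewer there is one more tool, called after ">>>" by a JSON object that holds its "api" and its "payload". apply_moves: Moves the arm, as the interface text tells. Its arguments: {"type":"object","properties":{"deltas":{"type":"array"}},"required":["deltas"]}

```bash
mkdir -p pics; python3 - <<'E'
from cell import r
import cv2,numpy as np,pickle
s=r.get_state(); print(s)
D={}
for n in ("top","side"):
    f=r.grab_frame(n); D[n]=f; cv2.imwrite(f"pics/{n}0.png",f["image"][:,:,::-1]); print(n,f["camera_matrix"],f["R"],f["t"])
pickle.dump(D,open("d0.pkl","wb"))
E
```

```text
{'time': 0.0, 'joint_pos': array([-1.31058941e+00,  4.91610078e-01,  1.55945905e+00,  6.00322665e-05,
        1.09170496e+00, -1.05612276e-01]), 'joint_velocities': array([ 0.00093747, -0.00172302, -0.0008979 , -0.0001159 , -0.00101536,
        0.00230705]), 'joint_efforts': array([-2.44726492e-03, -6.12641859e+01, -2.58182877e+01,  6.92085782e-02,
        4.81831993e-02, -1.10019812e-04]), 'tool_pos': array([ 0.22353506, -0.58339304,  0.21402706]), 'tool_rot': array([-3.08803217e+00, -5.71170910e-01,  5.98767708e-05]), 'contact_force': array([-0.31567271, -0.19606796,  0.0640802 ]), 'wrist_torque': array([-0.01764684, -0.0332652 , -0.00425391]), 'grasp_force': 0.0, 'opening': 0.09517447380030204}
top [[512.29774696   0.         277.33499795]
 [  0.         512.29774696 212.91431443]
 [  0.           0.           1.        ]] [[-0.02967311 -0.99938688  0.01858419]
 [-0.99779709  0.02851203 -0.05990015]
 [ 0.05933355 -0.02032067 -0.99803136]] [-0.3331529   0.43552064  1.1258949 ]
side [[489.53603625   0.         284.4578019 ]
 [  0.         489.53603625 210.14763952]
 [  0.           0.           1.        ]] [[-0.81064272 -0.5850359  -0.02431812]
 [-0.249884    0.38320855 -0.8892183 ]
 [ 0.52954354 -0.71476164 -0.45683634]] [0.16229879 0.27879275 0.79467025]
```

View pics/top0.png

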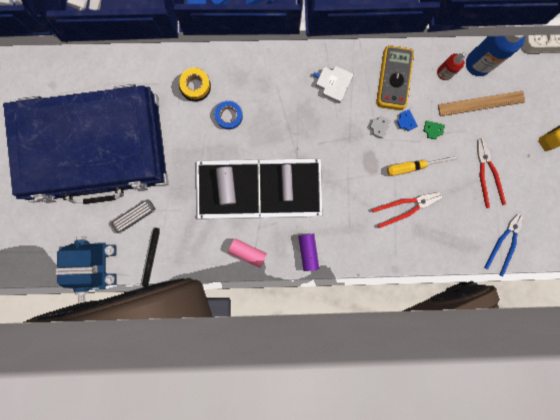

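View pics/side0.png

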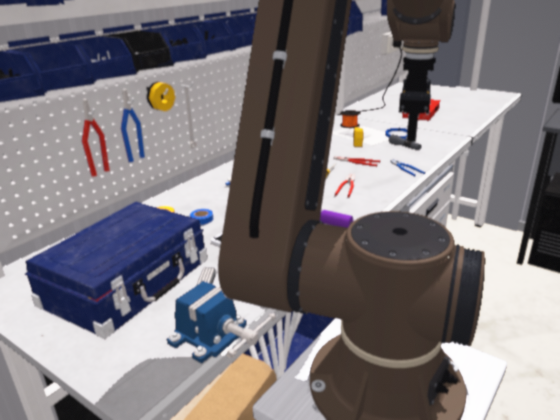

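The top view shows the board at about (259,188), with its line running vertically at column 259. These could be taken for the thick pin:
- grey pin at (226,185), the thicker one on the mat
- grey pin at (287,182), the thin one
- pink cylinder at (247,252)
- purple cylinder at (308,252)

I choose (226,185). The side view is blocked by the arm.

```bash
cat > h.py <<'E'
import cv2,numpy as np
from scipy.spatial.transform import Rotation as Ro
def ray(f,uv,z):
    d=f["R"].T@np.linalg.solve(f["camera_matrix"],[uv[0],uv[1],1.]); c=-f["R"].T@f["t"]
    return c+d*(z-c[2])/d[2]
def blobs(f,lo,hi,roi,amin=40):
    u0,v0,u1,v1=roi; g=cv2.cvtColor(f["image"],cv2.COLOR_RGB2GRAY)[v0:v1,u0:u1]
    m=cv2.inRange(g,lo,hi)
    out=[]
    for c in cv2.findContours(m,cv2.RETR_CCOMP,cv2.CHAIN_APPROX_NONE)[0]:
        if cv2.contourArea(c)>=amin: out.append((c.reshape(-1,2)+[u0,v0]).astype(np.float32))
    return out
E
python3 - <<'E'
import pickle,cv2,numpy as np
from h import *
f=pickle.load(open("d0.pkl","rb"))["top"]
cv2.imwrite("pics/crop0.png",cv2.resize(f["image"][145:230,185:335,::-1],None,fx=5,fy=5,interpolation=cv2.INTER_CUBIC))
for nm,lo,hi,z in(("dark",0,70,.012),("light",90,255,.03)):
  for c in blobs(f,lo,hi,(198,163,321,214)):
    (cc,wh,a)=cv2.minAreaRect(c); P=np.array([ray(f,p,z)[:2] for p in cv2.boxPoints((cc,wh,a))])
    print(nm,np.round(cc,1),np.round(wh,1),round(a,1),"ctr",ray(f,cc,z)[:2].round(4),"edges",np.linalg.norm(np.diff(P,axis=0),axis=1)[:2].round(4),"ang",[round(float(np.arctan2(*(P[i+1]-P[i])[::-1])),3) for i in(0,1)])
E
```

```text
dark [228.3 188.7] [48.  57.8] 88.6 ctr [ 0.4833 -0.2376] edges [0.1297 0.1082] ang [-1.572, 3.139]
dark [225.7 184.8] [39.8 18. ] 84.3 ctr [ 0.4922 -0.2321] edges [0.0404 0.0897] ang [-1.497, -3.067]
dark [289.1 187.6] [48.1 57.6] 88.8 ctr [ 0.4821 -0.3739] edges [0.1297 0.1085] ang [-1.576, 3.128]
light [225.8 185. ] [37.1 15.3] 83.9 ctr [ 0.4897 -0.2337] edges [0.0337 0.0822] ang [-1.49, -3.06]
light [259. 188.] [122.  50.] -0.0 ctr [ 0.481  -0.3066] edges [0.1106 0.2699] ang [-0.02, -1.598]
```

View pics/crop0.png

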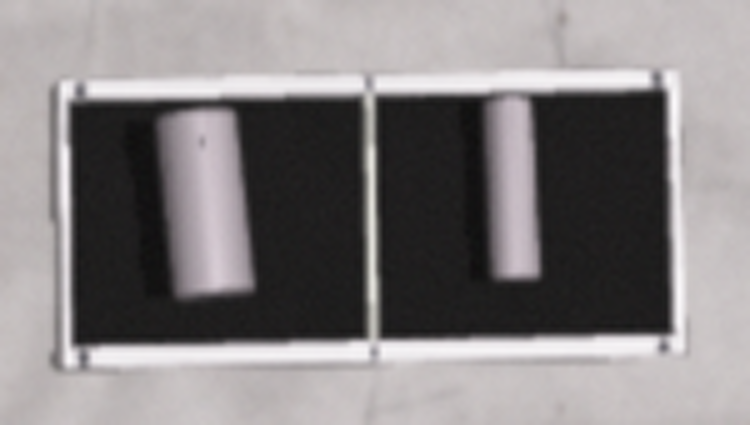

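The crop confirms it: the thick pin (crop (205,203), with a mark near its top end) is left of the line (crop 371) and the thin pin is on the right. Measured sizes agree with those given, about 34 x 82 mm for the pin and 110 x 270 mm for the mat.

- Line middle: about (0.482, -0.306), directed along world x.
- Thick pin centre: about (0.490, -0.233), 73 mm from the line, yawed about 0.08 rad.

The plan is to turn the tool's y axis to world x and come down behind the pin with the tips at z = 0.036. Then I push slowly towards -y.

>>> {"api": "apply_moves", "payload": {"deltas": [[0,0,-0.12,0,0,0,0.04],[0,0,-0.12,0,0,0,0.04],[0,0,-0.12,0,0,0,0.04],[0,0,-0.12,0,0,0,0.04],[0,0,-0.12,0,0,0,0.04]]}}

```text
time: 0.52
tool_pos: [0.2235, -0.5835, 0.2143]
tool_rot: [-2.777, -1.467, -0.0]
contact_force: [0.4, 0.1, -0.4]
opening: 0.0673
grasp_force: 0.0
```

>>> {"api": "apply_moves", "payload": {"deltas": [[0,0,-0.12,0,0,0,0.04],[0,0,-0.12,0,0,0,0.04],[0,0,-0.12,0,0,0,0.04],[0,0,-0.12,0,0,0,0.04],[0,0,-0.12,0,0,0,0.04]]}}

```text
time: 0.93
tool_pos: [0.2235, -0.5835, 0.2143]
tool_rot: [-2.22, -2.222, -0.001]
contact_force: [-1.2, -0.4, 0.6]
opening: 0.0406
grasp_force: 0.0
```

>>> {"api": "apply_moves", "payload": {"deltas": [[0,0,0,0.033,0.021,0,0.04],[0,0,0,0.033,0.021,0,0.04],[0,0,0,0.033,0.021,0,0.04],[0,0,0,0.033,0.021,0,0.04],[0,0,0,0.033,0.021,0,0.04]]}}

```text
time: 1.35
tool_pos: [0.3299, -0.4175, 0.2144]
tool_rot: [-2.227, -2.215, -0.0]
contact_force: [1.2, -1.6, -0.3]
opening: 0.0401
grasp_force: 0.0
```

>>> {"api": "apply_moves", "payload": {"deltas": [[0,0,0,0.033,0.021,0,0.04],[0,0,0,0.033,0.021,0,0.04],[0,0,0,0.033,0.021,0,0.04],[0,0,0,0.033,0.021,0,0.04],[0,0,0,0.033,0.021,0,0.04]]}}

```text
time: 1.77
tool_pos: [0.4358, -0.2529, 0.2146]
tool_rot: [-2.227, -2.216, 0.0]
contact_force: [0.5, -0.9, -0.4]
opening: 0.0402
grasp_force: 0.0
```

>>> {"api": "apply_moves", "payload": {"deltas": [[0,0,0,0.033,0.022,0,0.04],[0,0,0,0.033,0.022,0,0.04],[0,0,0,0.01,0.01,0.02,0.04],[0,0,0,0,0,0.02,0.04],[0,0,0,0,0,0,0.04]]}}

```text
time: 2.18
tool_pos: [0.4888, -0.1773, 0.1717]
tool_rot: [-2.221, -2.215, 0.003]
contact_force: [-1.2, 0.0, -0.4]
opening: 0.0401
grasp_force: 0.0
```

```bash
python3 - <<'E'
from cell import r
import cv2,pickle
s=r.get_state(); f=r.grab_frame("wrist"); pickle.dump((s,f),open("w1.pkl","wb"))
cv2.imwrite("pics/w1.png",f["image"][:,:,::-1]); print(s["tool_pos"],s["tool_rot"],f["hand_eye"].round(3),f["camera_matrix"])
E
```

```text
[ 0.48876362 -0.17730971  0.17165161] [-2.22118176 -2.21493507  0.00260178] [[-0.    -0.96  -0.279  0.079]
 [ 1.    -0.    -0.001  0.001]
 [ 0.001 -0.279  0.96  -0.171]
 [ 0.     0.     0.     1.   ]] [[325.1922621    0.         274.71770774]
 [  0.         325.1922621  211.85452151]
 [  0.           0.           1.        ]]
```

View pics/w1.png

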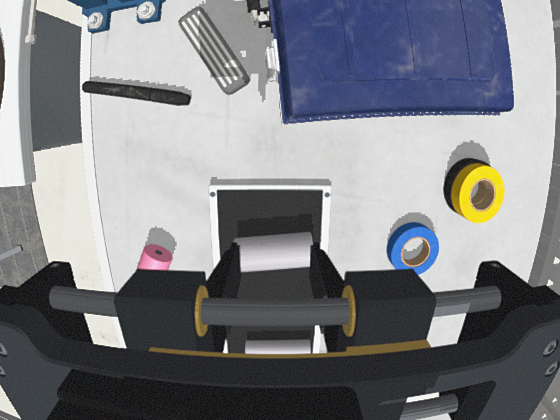

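The wrist view shows the thick pin between the fingers, with corners at about (240,240), (310,233), (245,271) and (313,265). The mat's near end is at row 190. I'll check the pin against this view.

```bash
cat >> h.py <<'E'
def wray(s,f,uv,z):
    K=f["camera_matrix"]; d=(np.array(uv)-K[:2,2])/K[0,0]; th=np.linalg.norm(d)
    v=np.r_[d/th*np.sin(th),np.cos(th)]; H=f["hand_eye"]; Rt=Ro.from_rotvec(s["tool_rot"]).as_matrix()
    c=Rt@H[:3,3]+s["tool_pos"]; v=Rt@H[:3,:3]@v
    return c+v*(z-c[2])/v[2]
E
python3 - <<'E'
import pickle
from h import *
s,f=pickle.load(open("w1.pkl","rb"))
for p in((240,240),(310,233),(245,271),(313,265)): print(p,wray(s,f,p,.030).round(4))
for p in((219,191),(323,191)): print(p,wray(s,f,p,.012).round(4))
E
```

```text
(240, 240) [ 0.4528 -0.2188  0.03  ]
(310, 233) [ 0.5248 -0.2112  0.03  ]
(245, 271) [ 0.4567 -0.2545  0.03  ]
(313, 265) [ 0.5293 -0.2475  0.03  ]
(219, 191) [ 0.4302 -0.1709  0.012 ]
(323, 191) [ 0.5393 -0.1712  0.012 ]
```

Both views agree: pin centre (0.491, -0.233), line at y = -0.306. I descend behind the pin.

>>> {"api": "apply_moves", "payload": {"deltas": [[0,0,0,0,0,0.035,0.04],[0,0,0,0,0,0.035,0.04],[0,0,0,0,0,0.035,0.04],[0,0,0,0,0,0.028,0.04],[0,0,0,0,0,0,0.04]]}}

```text
time: 2.65
tool_pos: [0.4878, -0.179, 0.0384]
tool_rot: [-2.224, -2.21, 0.003]
contact_force: [-0.2, 1.4, 0.4]
opening: 0.0402
grasp_force: 0.0
```

>>> {"api": "apply_moves", "payload": {"deltas": [[0,0,0,-0.004,0,0.001,0.04],[0,0,0,-0.004,0,0.001,0.04],[0,0,0,-0.004,0,0,0.04],[0,0,0,-0.004,0,0,0.04],[0,0,0,-0.003,0,0,0.04]]}}

```text
time: 3.07
tool_pos: [0.49, -0.199, 0.041]
tool_rot: [2.226, 2.214, 0.001]
contact_force: [0.1, 0.1, 0.4]
opening: 0.04
grasp_force: 0.0
```

>>> {"api": "apply_moves", "payload": {"deltas": [[0,0,0,-0.003,0,0,0.04],[0,0,0,-0.002,0,0,0.04],[0,0,0,-0.002,0,0,0.04],[0,0,0,-0.002,0,0,0.04],[0,0,0,-0.002,0,0,0.04]]}}

```text
time: 3.48
tool_pos: [0.4895, -0.2091, 0.0397]
tool_rot: [2.227, 2.216, -0.0]
contact_force: [0.2, -0.2, 0.6]
opening: 0.0401
grasp_force: 0.2
```

>>> {"api": "apply_moves", "payload": {"deltas": [[0,0,0,-0.003,0,0,0.04],[0,0,0,-0.003,0,0,0.04],[0,0,0,-0.003,0,0,0.04],[0,0,0,-0.003,0,0,0.04],[0,0,0,-0.003,0,0,0.04]]}}

```text
time: 3.9
tool_pos: [0.4894, -0.2243, 0.0396]
tool_rot: [-2.227, -2.216, 0.0]
contact_force: [-0.8, 0.2, -0.1]
opening: 0.04
grasp_force: 0.3
```

>>> {"api": "apply_moves", "payload": {"deltas": [[0,0,0,-0.003,0,0.0015,0.04],[0,0,0,-0.003,0,0.0015,0.04],[0,0,0,-0.003,0,0,0.04],[0,0,0,-0.003,0,0,0.04],[0,0,0,-0.003,0,0,0.04]]}}

```text
time: 4.32
tool_pos: [0.4893, -0.2393, 0.0366]
tool_rot: [-2.227, -2.216, 0.0]
contact_force: [-0.9, -0.2, -0.3]
opening: 0.0397
grasp_force: 0.1
```

```bash
cat > look.py <<'E'
from cell import r
import sys,pickle
from h import *
n=sys.argv[1]; f=r.grab_frame("top"); s=r.get_state(); print(s["tool_pos"].round(4),s["contact_force"].round(1))
pickle.dump(f,open(f"t{n}.pkl","wb"))
cv2.imwrite(f"pics/t{n}.png",cv2.resize(f["image"][140:240,180:340,::-1],None,fx=5,fy=5,interpolation=cv2.INTER_CUBIC))
E
python3 look.py 2
```

```text
[ 0.4894 -0.2398  0.0366] [ 0.1 -0.1 -0.7]
```

View pics/t2.png

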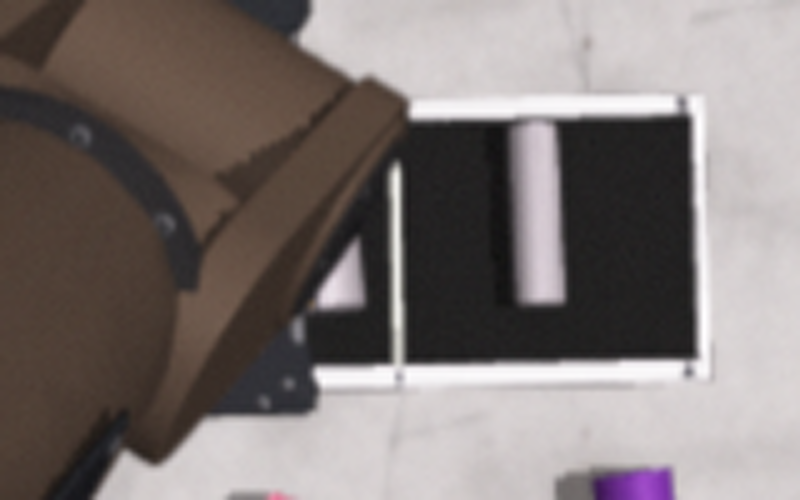

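The view is partly covered by the arm. The pin's near end shows at about crop (340,303) with its front edge at (363,300); the line is at crop column 398, and the thin pin has not moved.

```bash
python3 - <<'E'
import pickle
from h import *
f=pickle.load(open("t2.pkl","rb"))
w=lambda u,v,z: ray(f,((u+.5)/5-.5+180,(v+.5)/5-.5+140),z).round(4)
print("front",w(363,302,.03),w(355,240,.03),"back",w(317,305,.03),"line",w(394,160,.012),w(399,375,.012))
E
```

```text
front [ 0.4549 -0.2909  0.03  ] [ 0.4824 -0.2881  0.03  ] back [ 0.4541 -0.2706  0.03  ] line [ 0.52  -0.306  0.012] [ 0.4233 -0.3056  0.012 ]
```

About 35 mm remain. I push 26 mm more, slowing down, then check.

>>> {"api": "apply_moves", "payload": {"deltas": [[0,0,0,-0.003,0,0,0.04],[0,0,0,-0.003,0,0,0.04],[0,0,0,-0.003,0,0,0.04],[0,0,0,-0.003,0,0,0.04],[0,0,0,-0.003,0,0,0.04]]}}

```text
time: 4.78
tool_pos: [0.4893, -0.2543, 0.0367]
tool_rot: [2.227, 2.216, -0.0]
contact_force: [0.1, 0.8, 0.3]
opening: 0.0401
grasp_force: 0.1
```

>>> {"api": "apply_moves", "payload": {"deltas": [[0,0,0,-0.003,0,0,0.04],[0,0,0,-0.003,0,0,0.04],[0,0,0,-0.002,0,0,0.04],[0,0,0,-0.002,0,0,0.04],[0,0,0,-0.001,0,0,0.04]]}}

```text
time: 5.2
tool_pos: [0.4892, -0.2653, 0.0366]
tool_rot: [2.227, 2.216, -0.0]
contact_force: [0.8, -0.4, 0.2]
opening: 0.0398
grasp_force: 0.0
```

```bash
python3 look.py 3
```

```text
[ 0.4892 -0.2653  0.0366] [-0.5 -0.8  0.1]
```

View pics/t3.png

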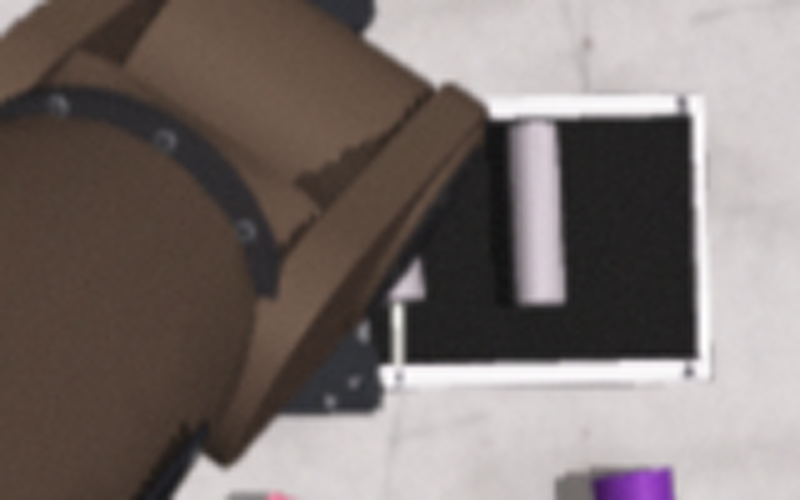

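The front edge is now at crop (424,300), so y is about -0.317 and the centre is about -0.299. I push 5 mm more, slowly, then back off and lift to measure.

>>> {"api": "apply_moves", "payload": {"deltas": [[0,0,0,-0.001,0,0,0.04],[0,0,0,-0.001,0,0,0.04],[0,0,0,-0.001,0,0,0.04],[0,0,0,-0.001,0,0,0.04],[0,0,0,-0.001,0,0,0.04]]}}

```text
time: 5.67
tool_pos: [0.4892, -0.2701, 0.0367]
tool_rot: [2.227, 2.216, -0.0]
contact_force: [0.3, 0.2, 0.6]
opening: 0.04
grasp_force: 0.1
```

>>> {"api": "apply_moves", "payload": {"deltas": [[0,0,0,0.005,0,0,0.04],[0,0,0,0.02,0,0,0.04],[0,0,0,0.04,0,0,0.04],[0,0,0,0.04,0,-0.01,0.04],[0,0,0,0,0,-0.04,0.04]]}}

```text
time: 6.08
tool_pos: [0.4864, -0.1586, 0.0829]
tool_rot: [-2.216, -2.212, 0.005]
contact_force: [0.9, 0.1, -0.4]
opening: 0.04
grasp_force: 0.0
```

>>> {"api": "apply_moves", "payload": {"deltas": [[0,0,0,0,0,-0.04,0.04],[0,0,0,0.04,0,-0.01,0.04],[0,0,0,0.04,0,0,0.04],[0,0,0,0.03,0,0,0.04],[0,0,0,0,0,0,0.04]]}}

```text
time: 6.5
tool_pos: [0.4894, -0.0507, 0.1371]
tool_rot: [-2.223, -2.219, -0.001]
contact_force: [0.5, -0.7, 0.2]
opening: 0.0398
grasp_force: 0.0
```

```bash
python3 look.py 4
```

```text
[ 0.4899 -0.0526  0.1369] [0.5 0.4 0.2]
```

View pics/t4.png

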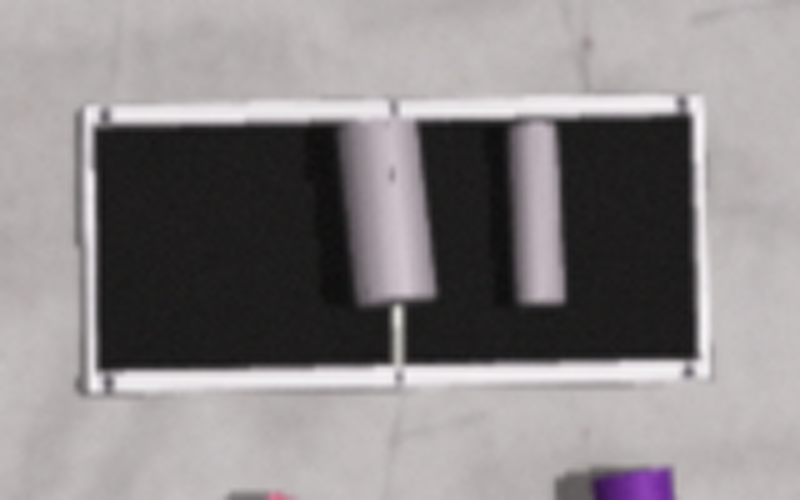

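The arm is clear. The thick pin's corners are at about (340,124), (414,122), (435,297) and (358,303) in the crop, over the line (columns 394 to 399) and still yawed a little. The mark now visible lies elsewhere along its length than the first one did, so the pin rolled. I'll measure it precisely.

```bash
python3 - <<'E'
import pickle
from h import *
f=pickle.load(open("t4.pkl","rb")); f0=pickle.load(open("d0.pkl","rb"))["top"]
w=lambda u,v,z: ray(f,((u+.5)/5-.5+180,(v+.5)/5-.5+140),z)
L=np.array([w(394,110,.012),w(399,376,.012)]); d=(L[0]-L[1])[:2]; print("line",L.round(4),"ang",np.arctan2(d[1],d[0]).round(3),L.mean(0).round(4))
for g,roi in((f0,(206,164,252,212)),(f,(243,165,270,199)),(f0,(276,165,300,207)),(f,(277,165,300,207))):
  c=max(blobs(g,100,255,roi),key=cv2.contourArea); vx,vy,_,_=[0]*4
  m=cv2.moments(c); cc=(m['m10']/m['m00'],m['m01']/m['m00']); b=cv2.minAreaRect(c)
  P=np.array([ray(g,p,.03)[:2] for p in cv2.boxPoints(b)]); e=[P[1]-P[0],P[2]-P[1]]; e=max(e,key=np.linalg.norm)
  print(np.round(cc,2),np.round(b[0],1),ray(g,cc,.03).round(4),"ang",np.arctan(e[1]/e[0]).round(3),np.linalg.norm(e).round(4))
P=[w(*p,.03) for p in((340,124),(414,122),(435,297),(358,303))]; print(np.round(P,4),np.mean(P,0).round(4))
E
```

```text
line [[ 0.5427 -0.3066  0.012 ]
 [ 0.4228 -0.3056  0.012 ]] ang -0.009 [ 0.4827 -0.3061  0.012 ]
[226.03 185.14] [225.9 185. ] [ 0.4894 -0.2341  0.03  ] ang 0.085 0.0816
[257.54 181.66] [257.6 181.5] [ 0.4952 -0.3038  0.03  ] ang 0.071 0.0767
[287.31 182.57] [287.2 182.5] [ 0.4914 -0.3695  0.03  ] ang 0.016 0.0786
[287.35 182.48] [287.3 182.5] [ 0.4915 -0.3695  0.03  ] ang 0.014 0.0785
[[ 0.5342 -0.2828  0.03  ]
 [ 0.5342 -0.3156  0.03  ]
 [ 0.4562 -0.3227  0.03  ]
 [ 0.4545 -0.2887  0.03  ]] [ 0.4948 -0.3024  0.03  ]
```

The pin is at (0.495, -0.303) against the line middle (0.483, -0.306): 3 mm short across the line and 12 mm along it. Its angle to the line is about 0.08 rad. All are within limits, and the thin pin hasn't moved. I raise the arm clear, confirm the pin is at rest, and hand in.

>>> {"api": "apply_moves", "payload": {"deltas": [[0,0,0,0,0,-0.03,0.04],[0,0,0,0,0,-0.03,0.04],[0,0,0,0,0,-0.02,0.04],[0,0,0,0,0,0,0.04],[0,0,0,0,0,0,0.04]]}}

```text
time: 6.97
tool_pos: [0.4904, -0.0556, 0.2172]
tool_rot: [2.226, 2.214, 0.001]
contact_force: [0.6, -0.8, -0.6]
opening: 0.0398
grasp_force: 0.0
```

```bash
python3 look.py 5; python3 - <<'E'
import pickle
from h import *
from cell import r
for n in(4,5):
  f=pickle.load(open(f"t{n}.pkl","rb")); c=max(blobs(f,100,255,(243,165,270,199)),key=cv2.contourArea); m=cv2.moments(c)
  p=ray(f,(m['m10']/m['m00'],m['m01']/m['m00']),.03); print(p.round(4))
if abs(p[1]+.3045)<.003: print(r.job_done())
E
```

```text
[ 0.49   -0.0554  0.2162] [-0.2 -0.8 -0.4]
[ 0.4952 -0.3038  0.03  ]
[ 0.4951 -0.3039  0.03  ]
the job is handed in; nothing more can be done
None
```

I rolled the thick pin onto the line and handed the job in; by the top camera it rests 2–3 mm from the line, 12 mm along it from the middle and about 0.08 rad off its direction, the thin pin has not moved, and no verdict came back.

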